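# Close the vent caps and start the titrator

## Task

Get the titrator ready to run: press the vent cap of each of the three white sample bottles fully down, the tallest bottle first, then the middle one, then the shortest, and after that press the round key on the control unit fully in. Press lightly from above with the fingertips; do not pick up, tip or shift the bottles, do not press the square or bar key, and leave everything else on the bench where it is.

Things in the scene. Friction and masses are not known exactly. Their poses are not given: they have to be found in the camera images.
- tall: the tall sample bottle: loose, upright, white plastic, 60 mm across, about 0.3 to 0.65 kg; origin at the centre of its underside, z up. Its open vent cap tops out 145 mm above the bench. The three bottles look alike but for height and girth; any of them may stand in any of the three places
- tall_cap_top (a point): centre of the top face of the tall bottle's vent cap: a flat grey disc 34 mm across and 16 mm thick on the bottle's neck. It slides straight down 8 mm against about 3 N (a little more if pushed fast), then meets a hard stop, and stays where it is left. Its rubber top springs in by a further 1 mm per 5 N of push (4 mm at most) and comes back when let go, so the finger must go 8 to 12 mm down from the open height
- tall_cap (a joint): how far the tall bottle's vent cap is pressed down, m: 0 open (starts between 0 and 0.0015), 0.008 closed
- middle: the middle sample bottle: loose, upright, white plastic, 72 mm across, about 0.3 to 0.65 kg; origin at the centre of its underside, z up. Its open vent cap tops out 120 mm above the bench. The three bottles look alike but for height and girth; any of them may stand in any of the three places
- middle_cap_top (a point): centre of the top face of the middle bottle's vent cap: a flat grey disc 34 mm across and 16 mm thick on the bottle's neck. It slides straight down 8 mm against about 3 N (a little more if pushed fast), then meets a hard stop, and stays where it is left. Its rubber top springs in by a further 1 mm per 5 N of push (4 mm at most) and comes back when let go, so the finger must go 8 to 12 mm down from the open height
- middle_cap (a joint): how far the middle bottle's vent cap is pressed down, m: 0 open (starts between 0 and 0.0015), 0.008 closed
- short: the short sample bottle: loose, upright, white plastic, 66 mm across, about 0.3 to 0.65 kg; origin at the centre of its underside, z up. Its open vent cap tops out 95 mm above the bench. The three bottles look alike but for height and girth; any of them may stand in any of the three places
- short_cap_top (a point): centre of the top face of the short bottle's vent cap: a flat grey disc 34 mm across and 16 mm thick on the bottle's neck. It slides straight down 8 mm against about 3 N (a little more if pushed fast), then meets a hard stop, and stays where it is left. Its rubber top springs in by a further 1 mm per 5 N of push (4 mm at most) and comes back when let go, so the finger must go 8 to 12 mm down from the open height
- short_cap (a joint): how far the short bottle's vent cap is pressed down, m: 0 open (starts between 0 and 0.0015), 0.008 closed
- console: control unit, fixed to the bench: white case 180 (x) by 250 (y) by 45 mm with a flat key deck on its robot side (-x half) and a grey-framed tilted screen on the other half, at most 76 mm high; origin at the centre of its underside, x from keys to screen. The three keys sit in a row along its y, 66 mm apart, each on a black bezel 42 (x) by 56 (y) mm and 4 mm thick, all light grey, in any order
- round_key_top (a point): centre of the top face of the round key, 28 mm across; it stands 59 mm above the bench, 10 mm proud of its bezel, and goes straight down 6 mm against about 2.5 N to a hard stop and stays down; like the caps, its rubber top springs in by a further 1 mm per 5 N (4 mm at most), so the finger must go 6 to 9 mm down
- round_key (a joint): how far the round key is pressed, m: 0 out, 0.006 fully in
- square_key_top (a point): centre of the top face of the square key, 26 by 26 mm; it stands 59 mm above the bench, 10 mm proud of its bezel, and goes straight down 6 mm against about 2.5 N to a hard stop and stays down; like the caps, its rubber top springs in by a further 1 mm per 5 N (4 mm at most), so the finger must go 6 to 9 mm down
- square_key (a joint): how far the square key is pressed, m: 0 out, 0.006 fully in
- bar_key_top (a point): centre of the top face of the narrow bar key, 14 (x) by 46 (y) mm; it stands 59 mm above the bench, 10 mm proud of its bezel, and goes straight down 6 mm against about 2.5 N to a hard stop and stays down; like the caps, its rubber top springs in by a further 1 mm per 5 N (4 mm at most), so the finger must go 6 to 9 mm down
- bar_key (a joint): how far the bar key is pressed, m: 0 out, 0.006 fully in
- beaker_a: bystander, loose: empty glass beaker, 60 mm across, 75 mm high, on the robot side of the bottles; origin at the centre of its underside
- beaker_b: bystander, loose: second empty glass beaker, 60 mm across, 75 mm high, on the robot side of the bottles; origin at the centre of its underside
- dish: bystander, loose: small white ceramic weighing dish, 60 mm across, 18 mm high, beyond the bottles; origin at the centre of its underside
- tweezers: bystander, loose: steel tweezers lying flat, 110 mm long, 6 mm high; origin at mid length, x along them
- marker: bystander, loose: white marker pen with a black cap, lying, 127 mm long, 14 mm high, beyond the bottles; origin 45 mm from its white end, x along it towards the black cap
Not all that is in view belongs to the job. What is shaped like the middle but purple is not meant.

How it is judged:
On the way, in this order (a step that is already met when the one before it is completed fails the run):
1. first the tallest bottle's vent cap is pressed closed (value of joint tall_cap above 0.006 m), for 0.1 s.
2. then the middle bottle's (value of joint middle_cap above 0.006 m), for 0.1 s.
3. then the shortest bottle's (value of joint short_cap above 0.006 m), for 0.1 s.
4. last, the round key is pressed in (value of joint round_key above 0.0042 m), for 0.1 s.
At the end, for the whole second after the job is handed in: All three vent caps are down more than 6 of their 8 mm, the round key is in more than 4.2 of its 6 mm, the square and bar keys are in less than 3 mm, and the bottles stand upright and still within 20 mm of where they started (value of joint each of tall_cap, middle_cap, short_cap above 0.006 m and value of joint round_key above 0.0042 m and angle between each of tall, middle, short's own z axis and vertical below 0.05 rad and distance of each of tall, middle, short from where it was at the start of the episode below 0.02 m and linear speed of each of tall, middle, short below 0.02 m/s and value of joint each of square_key, bar_key below 0.003 m); the robot touches nothing.
It fails at once if a sample bottle is lifted off the bench, tipped or shifted more than 20 mm (height (world z) of any of tall, middle, short above 0.008 m or angle between any of tall, middle, short's own z axis and vertical above 0.2 rad or distance of any of tall, middle, short from where it was at the start of the episode above 0.02 m).
It fails at once if a bottle, its cap or the round key is pushed hard (over 25 N) (contact force between the fingers and tall above 25 N or contact force between the fingers and middle above 25 N or contact force between the fingers and short above 25 N or contact force between the fingers and console above 25 N or contact force between the fingers and round_key above 25 N).
It fails at once if the square or the bar key is pressed in (value of joint any of square_key, bar_key above 0.003 m).
It fails at once if something else on the bench is disturbed (moved more than 20 mm) (distance of any of beaker_a, beaker_b, dish, tweezers, marker from where it was at the start of the episode above 0.02 m).
It also fails if it takes over 59 s, if anything falls off the work surface, if the arm or the gripper's body presses on something with over 40 N, if the wrist force passes 120 N, or if a joint passes its speed limit or range.

## Robot

A 6-joint arm with a two-finger parallel gripper is mounted at the origin on the work surface. World frame = base frame: x ahead of the robot, y to its left, z up, the work surface at z = 0. Lengths are in m, angles in rad, forces in N, time in s.
With the tool pointing down it reaches from about 0.275 to 0.75 m from the base axis. Payload 10.2 kg.
Tool frame: the origin (TCP) lies midway between the tips of the shut fingers; the grasp point (between the pads) lies 19 mm behind it; z points along the fingers, x is the direction in which the jaws open and shut, and the axes are right-handed (so a half turn about z gives the same grasp; the last joint's range is limited). The gripper opens to 88 mm and grips with 3 to 60 N. Pads are 18 mm wide; open, the fingers measure 123 mm over their backs; the gripper's body (75 mm by 187 mm) begins 45 mm behind the grasp point.
Start: joints at [0.964, 0.313, 1.498, -0, 1.331, -0.223], TCP at [0.197, 0.487, 0.239] pointing down, gripper open.
Joint ranges: [-2.94, 2.94], [-0.97, 2.17], [0.19, 2.56], [-1.23, 4.37], [0.02, 3.11], [-2.88, 2.88]. Speed limits (rad/s): [2.39, 2.39, 3.01, 3.14, 3.14, 3.14].

## Interface

Orientations are given as [roll, pitch, yaw] about the fixed x, y, z axes, in that order (R = Rz(yaw) Ry(pitch) Rx(roll)).
In Python, from bench import * gives the robot as it stands.
- The arm moves only by the tool play_rows, never from a script. Its argument "plan" is a list of rows, each a list of 7 numbers: the shift along the tool's x, y, z in m, then the turn, a rotation vector about the tool's x, y, z in rad, then the opening, from 0 (shut) to 1 (fully open). In form: [[x, y, z, ax, ay, az, gripper], ...]. A call has 1 to 20 rows; each row shifts and turns the pose as measured when the row begins, along the tool's axes as they then stand; what a row does not reach is not made up. A row lasts 1/8 s, in which the tool goes at most 62.5 mm and 10.7 degrees, less where a joint would pass 70% of its speed; a pose out of reach is approached as far as the arm can. A call is refused whole if a number of a shift passes 0.0625 or a number of a turn 0.188, either way. A call with a gripper value outside its range is refused whole. The fingers move at their own pace and stop on an object; "squeeze" is the grip in N (left out, the last holds). Time passes only in rows, so rows that do not move let the fingers close. It gives the time, the measured TCP pose, the force and the opening at its end, in the units of the state.
- read_state(): the state, without advancing time (a new reading comes with each control period).
- snapshot(name): name is "scene" or "top"; returns the picture (384x512x3 uint8, red, green, blue); there is no depth.
- camera_params(name): a dict with "mtx" (3x3 intrinsics, pixels), "dist_coeffs" ([k1, k2, p1, p2, k3] as OpenCV has them; the pictures are not rectified), "pose" (4x4, takes a point from camera to world coordinates). Camera axes: x right, y down, z forward; pixel columns grow to the right and rows downward; lengths in m; the calibration is good to about 2 mm. A picture is of the moment at which its call begins. camera_params takes no time and is no camera call.
- finish_job(): hands the job in, once; it reports no verdict.
Trained networks look in the newest picture that a camera, given by its name, has taken for a name from the list of things; names that differ only in an ending like _2 or _b are one class to them, and where a whole thing is asked for, a point or a joint stands for the part that bears it (a point fixed in the world has none). Each returns a list of dicts, best first, with "p" (0 to 1); they miss things now and then, are a little off and sometimes report something else, mostly with a low value. They report only what shows in the picture. A call takes as long as a camera call. They do not tell look-alikes from the thing itself.
- look_for(camera, label): "position" ([column, row] in pixels, amid what is visible of it).
The state is a dict: "time_s": time; "qpos": joint angles; "dq": joint speeds; "joint_efforts": joint torques, N m; "tool_pos": TCP position; "tcp_rot": TCP orientation; "force": force on the tool from outside, world axes, zero at the start; "moment": the same for the moment, N m; "finger_gap": finger opening in m.
Only numpy, scipy, OpenCV 4.12 (cv2) and the standard library are available. Lean on these libraries where they do the work, as an engineer would, in place of code of your own. Each camera call takes 0.05 s, during which the arm holds its last target.

## Working session

There is one attempt and no reset: what is moved stays moved. The work goes in short steps, Python scripts to look and compute and a tool call to move; the robot and the scene stay as the last step left them, time stands still between calls to the robot, and variables do not carry over. Pictures are saved under pics/ and viewed, and the job is handed in when it is done.

Besides the shell and the picture viewer there is one more tool, called after "Call:" as a command line: name --pt "numbers of a row" for each row, then --argument value for the rest. play_rows: Moves the arm, as the interface text tells. Its arguments: {"type":"object","properties":{"plan":{"type":"array"},"squeeze":{"type":"number"}},"required":["plan"]}

```bash
mkdir -p pics
python3 - <<'E'
from bench import *
import cv2
s=read_state();print(s)
for n in("scene","top"):
    im=snapshot(n);cv2.imwrite(f"pics/{n}0.png",cv2.cvtColor(im,cv2.COLOR_RGB2BGR))
    c=camera_params(n);print(n,c)
    for l in["tall","middle","short","tall_cap_top","middle_cap_top","short_cap_top","round_key_top","square_key_top","bar_key_top","console","beaker_a","dish","marker","tweezers"]:
        print(l,[(round(d["p"],2),[round(float(v),1) for v in d["position"]]) for d in look_for(n,l)])
print(read_state()["time_s"])
E
```

```text
{'time_s': 0.0, 'qpos': array([ 9.63590194e-01,  3.13432149e-01,  1.49840918e+00, -1.20003743e-05,
        1.33097588e+00, -2.23409305e-01]), 'dq': array([ 5.48238519e-04, -1.52373222e-03, -6.31351100e-04,  1.65138051e-03,
        3.21378751e-05,  2.37881488e-03]), 'joint_efforts': array([ 1.96545295e-05, -4.02212334e+01, -2.52273971e+01,  6.94861379e-02,
        3.52629181e-02, -8.01749025e-05]), 'tool_pos': array([0.19646538, 0.48660259, 0.2381807 ]), 'tcp_rot': array([-3.14133271e+00,  1.19669808e-03,  1.18700251e+00]), 'force': array([-0.18677613,  0.71302006, -0.25625437]), 'moment': array([ 0.02235976, -0.02173154,  0.00840226]), 'finger_gap': 0.08779784933868456}
scene {'mtx': array([[370.20675229,   0.        , 254.39654534],
       [  0.        , 370.20675229, 186.90370953],
       [  0.        ,   0.        ,   1.        ]]), 'dist_coeffs': array([-0.08970942,  0.        ,  0.        ,  0.        ,  0.        ]), 'pose': array([[-0.2270618 ,  0.76052735, -0.60831002,  1.09899029],
       [ 0.97379645,  0.18550203, -0.13156548,  0.08503734],
       [ 0.01278359, -0.62224363,
[... 1363 characters left out ...]
, [189.8, 189.4])]
middle [(0.8, [259.1, 225.0]), (0.6, [281.1, 180.1])]
short [(0.94, [126.2, 205.2])]
tall_cap_top [(0.54, [257.0, 134.7]), (0.41, [184.9, 177.2])]
middle_cap_top [(0.67, [236.7, 175.7]), (0.61, [202.5, 250.1]), (0.55, [183.0, 178.7]), (0.46, [255.8, 223.2]), (0.38, [119.5, 197.2])]
short_cap_top []
round_key_top [(0.45, [331.6, 213.6]), (0.32, [122.3, 200.4])]
square_key_top []
bar_key_top [(0.6, [147.5, 249.9])]
console [(0.65, [354.1, 191.0]), (0.38, [189.9, 184.7]), (0.23, [202.9, 252.5])]
beaker_a [(0.86, [202.6, 252.7]), (0.61, [145.2, 253.1]), (0.17, [220.8, 144.5])]
dish [(0.51, [221.6, 143.3])]
marker [(0.49, [256.4, 137.5]), (0.39, [241.0, 177.6])]
tweezers []
1.5
```

Run:
```python
import cv2
for n,(a,b,c,d) in {"scene":(100,130,440,330),"top":(80,110,420,290)}.items():
    im=cv2.imread(f"pics/{n}0.png"); cr=im[b:d,a:c]
    cr=cv2.resize(cr,None,fx=2.35,fy=2.35,interpolation=cv2.INTER_CUBIC); cv2.imwrite(f"pics/{n}0z.png",cr)
```

```text
(no output)
```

View pics/scene0.png

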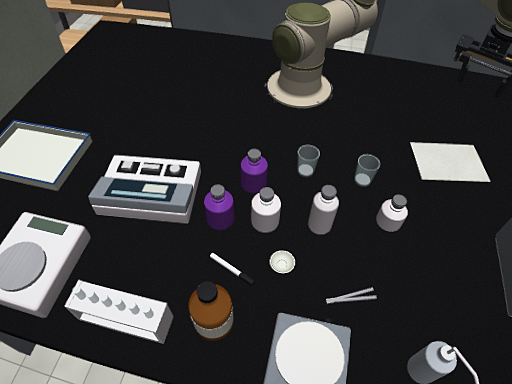

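View pics/top0.png

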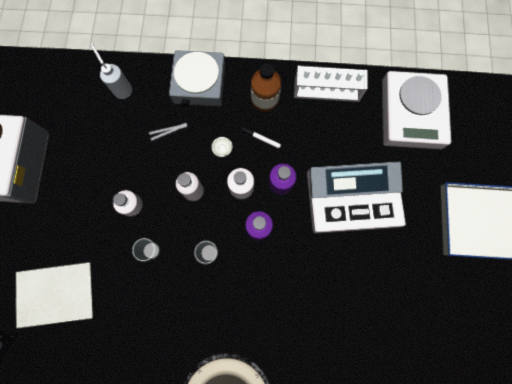

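```bash
sleep 1
```

```text
(no output)
```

View pics/scene0z.png

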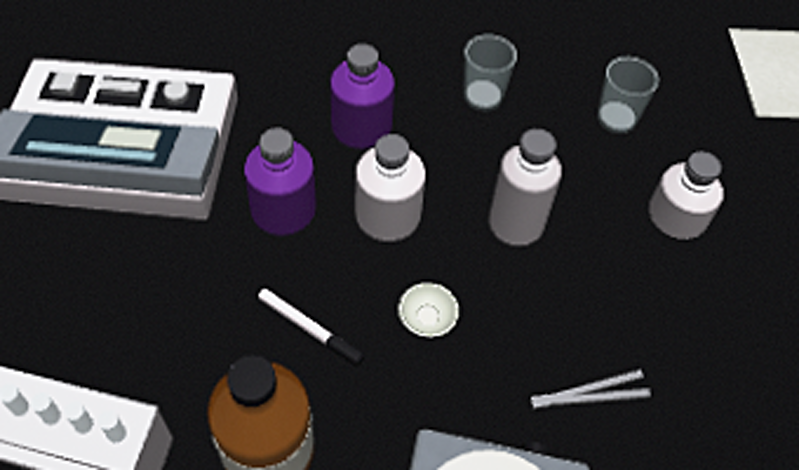

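View pics/top0z.png

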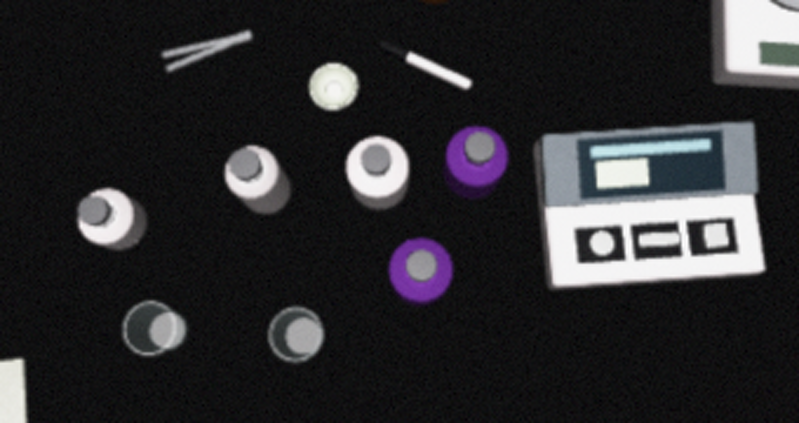

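The scene camera shows three white bottles, with cap tops near px (267,193), (328,191) and (399,198). The two purple bottles are decoys. The round key is at about (175,168). In the top view the caps are near (240,178), (184,179) and (120,200), and the round key is the left one of the row at (336,213). Next I'll zoom in for accurate centres.

Run:
```python
import cv2, numpy as np
T=[(120,200),(184,179),(240,178),(336,213)];S=[(399,198),(328,191),(267,193),(175,168)]
rows=[]
for n,P in(("top",T),("scene",S)):
    im=cv2.imread(f"pics/{n}0.png")
    r=[]
    for x,y in P:
        c=im[y-12:y+13,x-12:x+13]; r.append(cv2.resize(c,(200,200),interpolation=cv2.INTER_NEAREST))
    rows.append(np.hstack(r))
cv2.imwrite("pics/zoom1.png",np.vstack(rows))
```

```text
(no output)
```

View pics/zoom1.png

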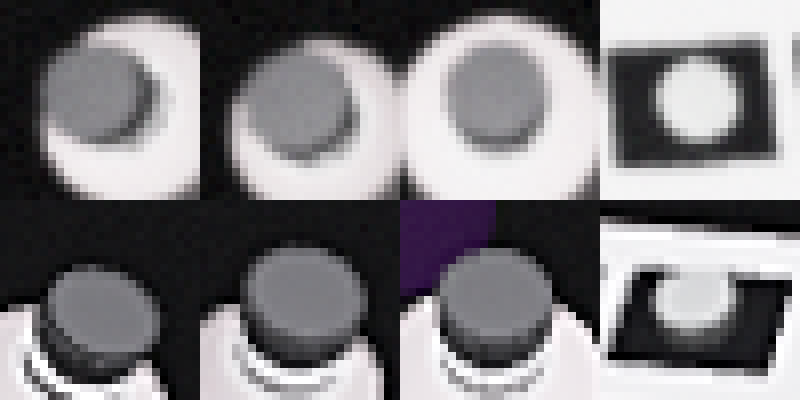

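```bash
cat > h.py <<'E'
import numpy as np, cv2
from bench import *
CP={n:camera_params(n) for n in("scene","top")}
def ray(n,uv):
    c=CP[n]; p=cv2.undistortPoints(np.array([[uv]],float),c["mtx"],c["dist_coeffs"])[0,0]
    d=c["pose"][:3,:3]@np.array([*p,1]); return c["pose"][:3,3],d/np.linalg.norm(d)
def at_z(n,uv,z):
    o,d=ray(n,uv); return o+d*(z-o[2])/d[2]
def proj(n,P):
    c=CP[n]; M=np.linalg.inv(c["pose"])
    return cv2.projectPoints(np.atleast_2d(P).astype(float),cv2.Rodrigues(M[:3,:3])[0],M[:3,3],c["mtx"],c["dist_coeffs"])[0][:,0]
def tri(a,b):
    (o1,d1),(o2,d2)=ray("top",a),ray("scene",b)
    A=np.stack([d1,-d2],1); t=np.linalg.lstsq(A,o2-o1,rcond=None)[0]
    p,q=o1+d1*t[0],o2+d2*t[1]; return (p+q)/2,np.linalg.norm(p-q)
E
python3 - <<'E'
from h import *
np.set_printoptions(precision=4,suppress=True)
D={"short":((119.4,199.0),(399.4,198.9),.095,.017),"tall":((183.9,178.25),(328.6,189.5),.145,.017),"middle":((239.6,176.9),(266.5,191.75),.12,.017),"key":((335.75,212.9),(174.4,167.7),.059,.014)}
ims={n:cv2.imread(f"pics/{n}0.png") for n in CP}; rows={"top":[],"scene":[]}
for k,(a,b,z,r) in D.items():
    p,g=tri(a,b); A=at_z("top",a,z-.0005);B=at_z("scene",b,z-.0005)
    print(k,"tri",p,"gap",round(g,4),"top",A[:2],"scene",B[:2],"r",np.hypot(*A[:2]))
    m=(A+B)/2
    th=np.linspace(0,2*np.pi,60); C=m+r*np.c_[np.cos(th),np.sin(th),0*th]
    for n in rows:
        c0=np.round(proj(n,m)[0]).astype(int)-12
        c=cv2.resize(ims[n][c0[1]:c0[1]+25,c0[0]:c0[0]+25],(200,200),interpolation=cv2.INTER_NEAREST)
        q=((proj(n,C)-c0+.5)*8).astype(int); cv2.polylines(c,[q.reshape(-1,1,2)],True,(0,255,255),1); rows[n].append(c)
cv2.imwrite("pics/ov1.png",np.vstack([np.hstack(rows[n]) for n in rows]))
for nm,uv,z in(("purple near con",(284,172),.12),("purple2",(259.5,222.5),.12),("beakA",(145,250),.0375),("beakB",(206,252),.0375)): print(nm,at_z("top",uv,z))
E
```

```text
short tri [0.5031 0.3154 0.0927] gap 0.0021 top [0.5028 0.3136] scene [0.5042 0.3159] r 0.5926064158028965
tall tri [0.5581 0.139  0.1448] gap 0.0015 top [0.5582 0.1383] scene [0.5576 0.1398] r 0.5750569095603272
middle tri [0.5769 0.0009 0.118 ] gap 0.0006 top [0.5766 0.0005] scene [0.578  0.0014] r 0.5766413146325137
key tri [ 0.5086 -0.2628  0.0566] gap 0.0003 top [ 0.5083 -0.2626] scene [ 0.5101 -0.2618] r 0.572148966556083
purple near con [ 0.5969 -0.1131  0.12  ]
purple2 [ 0.4623 -0.0579  0.12  ]
beakA [0.3764 0.2468 0.0375]
beakB [0.3823 0.0807 0.0375]
```

View pics/ov1.png

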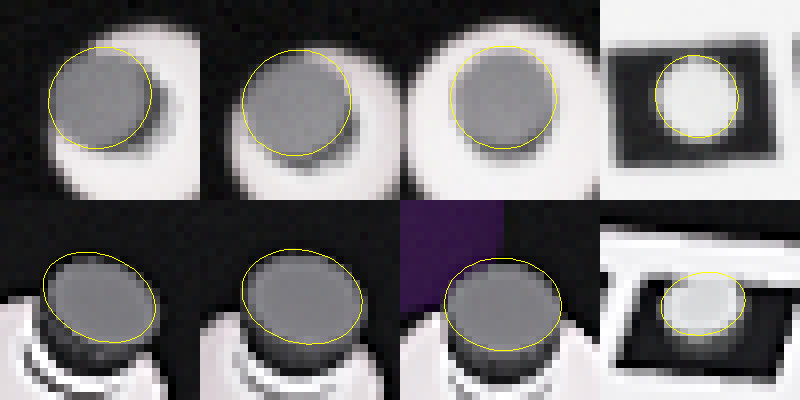

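Triangulated heights (0.093, 0.145, 0.118, 0.057 m) match short, tall, middle and key, with rays missing by no more than 2 mm. So the bottles sit in the order short, tall, middle from +y to -y. Next I'll shut the fingers and work out the move to above the tall bottle.

```bash
cat > g.py <<'E'
import sys
from h import *
from scipy.spatial.transform import Rotation as Ro
TG={"tall":(.558,.139,.145),"middle":(.577,.001,.12),"short":(.5035,.3148,.095),"key":(.5093,-.2623,.059)}
s=read_state();k=sys.argv[1];dz=float(sys.argv[2])
t=np.array(TG[k])+[0,0,dz]
R=Ro.from_euler("xyz",s["tcp_rot"]).as_matrix()
print("t",round(s["time_s"],2),"pos",np.round(s["tool_pos"],4),"F",np.round(s["force"],1),"gap",round(s["finger_gap"],4),"q",np.round(s["qpos"],2))
d=R.T@(t-s["tool_pos"])
Rd=Ro.from_euler("xyz",[np.pi,0,s["tcp_rot"][2]]).as_matrix()
print("tool shift",np.round(d,4),"rotvec to level",np.round(Ro.from_matrix(R.T@Rd).as_rotvec(),4))
E
python3 g.py tall .04
```

```text
t 1.5 pos [0.1966 0.4868 0.2387] F [ 0.4  0.7 -0.8] gap 0.0878 q [ 0.96  0.31  1.5  -0.    1.33 -0.22]
tool shift [-0.1872  0.4653  0.0537] rotvec to level [ 0. -0. -0.]
```

Call:
play_rows --pt "-0.0117 0.029 0 0 0 0 0" --pt "-0.0117 0.029 0 0 0 0 0" --pt "-0.0117 0.029 0 0 0 0 0" --pt "-0.0117 0.029 0 0 0 0 0" --pt "-0.0117 0.029 0 0 0 0 0" --pt "-0.0117 0.029 0 0 0 0 0" --pt "-0.0117 0.029 0 0 0 0 0" --pt "-0.0117 0.029 0 0 0 0 0" --pt "-0.0117 0.029 0 0 0 0 0" --pt "-0.0117 0.029 0 0 0 0 0" --pt "-0.0117 0.029 0 0 0 0 0" --pt "-0.0117 0.029 0 0 0 0 0" --pt "-0.0117 0.029 0 0 0 0 0" --pt "-0.0117 0.029 0 0 0 0 0" --pt "-0.0117 0.029 0 0 0 0 0" --pt "-0.0117 0.029 0 0 0 0 0" --squeeze 5

```text
time_s: 3.5
tool_pos: [0.5675, 0.1295, 0.2393]
tcp_rot: [3.141, -0.002, 1.19]
force: [-0.2, 0.5, 0.3]
finger_gap: 0.0004
```

```bash
python3 g.py tall .04
```

```text
t 3.5 pos [0.5675 0.1295 0.2393] F [-0.2  0.5  0.3] gap 0.0004 q [ 0.02  0.44  1.32  0.    1.38 -1.17]
tool shift [ 0.0052 -0.0125  0.0543] rotvec to level [ 0.001  -0.0019 -0.    ]
```

Call:
play_rows --pt "0.005 -0.0125 0.014 0.001 -0.002 0 0" --pt "0 0 0.02 0 0 0 0" --pt "0 0 0.015 0 0 0 0" --pt "0 0 0 0 0 0 0"

```text
time_s: 4.0
tool_pos: [0.5591, 0.137, 0.1884]
tcp_rot: [3.141, 0.0, 1.187]
force: [0.4, -1.0, 0.4]
finger_gap: 0.0006
```

```bash
python3 g.py tall .01
python3 - <<'E'
from h import *
for n in CP:
    im=cv2.cvtColor(snapshot(n),cv2.COLOR_RGB2BGR)
    u,v=proj(n,[.558,.139,.16])[0].astype(int)
    cv2.imwrite(f"pics/{n}1.png",cv2.resize(im[v-40:v+40,u-50:u+50],None,fx=5,fy=5,interpolation=cv2.INTER_CUBIC))
a=[cv2.imread(f"pics/{n}1.png") for n in CP]
cv2.imwrite("pics/v1.png",cv2.resize(np.hstack(a),(800,320)))
E
```

```text
t 4.0 pos [0.5591 0.137  0.1884] F [ 0.4 -1.   0.4] gap 0.0006 q [ 0.04  0.46  1.41 -0.    1.26 -1.15]
tool shift [ 0.0014 -0.0018  0.0334] rotvec to level [0.0002 0.0003 0.    ]
```

View pics/v1.png

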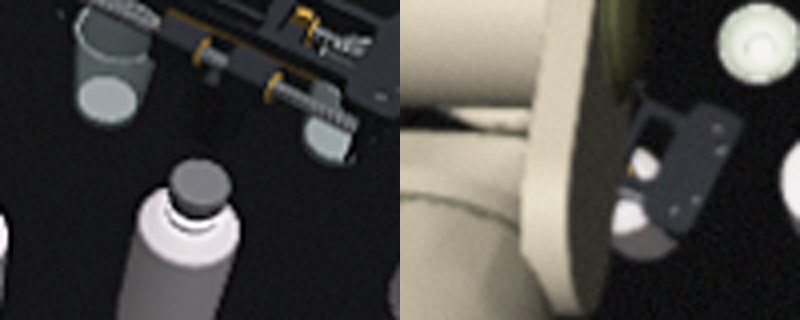

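The tall bottle is upright and the dark fingertips are right above its grey cap (left half, cap at about (200,185)). Descending.

Call:
play_rows --pt "0.0014 -0.0018 0.015 0 0 0 0" --pt "0 0 0.014 0 0 0 0" --pt "0 0 0 0 0 0 0"

```text
time_s: 4.47
tool_pos: [0.5587, 0.1393, 0.1594]
tcp_rot: [3.138, -0.001, 1.187]
force: [-0.1, 0.2, -0.3]
finger_gap: 0.0006
```

```bash
python3 g.py tall -.0095
```

```text
t 4.47 pos [0.5587 0.1393 0.1594] F [-0.1  0.2 -0.3] gap 0.0006 q [ 0.04  0.49  1.45 -0.    1.19 -1.15]
tool shift [-0.0006 -0.0006  0.0239] rotvec to level [ 0.0034 -0.0012 -0.    ]
```

Call:
play_rows --pt "0 0 0.006 0 0 0 0" --pt "0 0 0.005 0 0 0 0" --pt "0 0 0.002 0 0 0 0" --pt "0 0 0.002 0 0 0 0" --pt "0 0 0.002 0 0 0 0"

```text
time_s: 5.1
tool_pos: [0.5592, 0.1393, 0.1422]
tcp_rot: [3.137, -0.002, 1.187]
force: [-0.2, -0.2, 2.9]
finger_gap: 0.0003
```

```bash
python3 g.py tall -.0095
```

```text
t 5.1 pos [0.5592 0.1393 0.1422] F [-0.2 -0.2  2.9] gap 0.0003 q [ 0.04  0.51  1.47 -0.    1.16 -1.15]
tool shift [-0.0008 -0.0011  0.0067] rotvec to level [ 0.0049 -0.0019 -0.    ]
```

Contact is at 2.9 N, which matches the cap's sliding resistance. Continuing in small steps.

Call:
play_rows --pt "0 0 0.002 0 0 0 0" --pt "0 0 0.002 0 0 0 0" --pt "0 0 0.001 0 0 0 0"

```text
time_s: 5.48
tool_pos: [0.5593, 0.1393, 0.1374]
tcp_rot: [3.136, -0.002, 1.187]
force: [-0.7, -0.7, 3.5]
finger_gap: 0.0003
```

```bash
python3 g.py tall -.0095
```

```text
t 5.47 pos [0.5593 0.1393 0.1374] F [-0.7 -0.7  3.5] gap 0.0003 q [ 0.04  0.52  1.48 -0.    1.14 -1.15]
tool shift [-0.0008 -0.0011  0.0019] rotvec to level [ 0.0052 -0.002  -0.    ]
```

Call:
play_rows --pt "0 0 0.001 0 0 0 0" --pt "0 0 0.001 0 0 0 0" --pt "0 0 0 0 0 0 0"

```text
time_s: 5.85
tool_pos: [0.5597, 0.1393, 0.1363]
tcp_rot: [3.135, -0.003, 1.188]
force: [-2.1, 0.4, 5.1]
finger_gap: 0.0004
```

```bash
python3 g.py tall -.0095
```

```text
t 5.85 pos [0.5597 0.1393 0.1363] F [-2.1  0.4  5.1] gap 0.0004 q [ 0.04  0.52  1.48 -0.    1.14 -1.15]
tool shift [-0.0009 -0.0014  0.0008] rotvec to level [ 0.0066 -0.0025 -0.    ]
```

Call:
play_rows --pt "0 0 0.002 0 0 0 0" --pt "0 0 0.001 0 0 0 0"

```text
time_s: 6.1
tool_pos: [0.5605, 0.1394, 0.1353]
tcp_rot: [3.132, -0.004, 1.188]
force: [-3.8, -0.4, 12.5]
finger_gap: 0.0
```

```bash
python3 g.py tall .07
```

```text
t 6.1 pos [0.5605 0.1394 0.1353] F [-3.8 -0.4 12.5] gap 0.0 q [ 0.04  0.52  1.48 -0.    1.14 -1.15]
tool shift [-0.001  -0.0014 -0.0797] rotvec to level [ 0.0096 -0.0038 -0.    ]
```

The force is 12.5 N with the finger 9.7 mm down, so the cap is at its hard stop. Retracting and checking.

Call:
play_rows --pt "0 0 -0.01 0 0 0 0" --pt "0 0 -0.02 0.005 -0.002 0 0" --pt "0 0 -0.025 0.004 -0.002 0 0" --pt "0 0 -0.02 0 0 0 0"

```text
time_s: 6.6
tool_pos: [0.5597, 0.1394, 0.2112]
tcp_rot: [-3.14, 0.001, 1.187]
force: [-0.5, -0.4, 0.3]
finger_gap: 0.0003
```

```bash
python3 g.py middle .085
```

```text
t 6.6 pos [0.5597 0.1394 0.2112] F [-0.5 -0.4  0.3] gap 0.0003 q [ 0.04  0.45  1.38 -0.    1.32 -1.15]
tool shift [-0.1219  0.0678  0.0063] rotvec to level [-0.0018  0.0011 -0.    ]
```

Call:
play_rows --pt "-0.02 0.011 0 0 0 0 0" --pt "-0.02 0.011 0 0 0 0 0" --pt "-0.02 0.011 0 0 0 0 0" --pt "-0.02 0.011 0 0 0 0 0" --pt "-0.02 0.011 0 0 0 0 0" --pt "-0.01 0.007 0 0 0 0 0" --pt "0 0 0 0 0 0 0"

```text
time_s: 7.48
tool_pos: [0.5777, 0.011, 0.2132]
tcp_rot: [3.139, -0.001, 1.188]
force: [0.3, 0.0, 0.1]
finger_gap: 0.0002
```

```bash
python3 g.py middle .015
python3 - <<'E'
from h import *
im=cv2.cvtColor(snapshot("scene"),cv2.COLOR_RGB2BGR)
cv2.imwrite("pics/s2.png",cv2.resize(im[150:270,200:340],None,fx=5,fy=5,interpolation=cv2.INTER_CUBIC))
E
```

```text
t 7.47 pos [0.5777 0.011  0.2132] F [0.3 0.  0.1] gap 0.0002 q [-0.18  0.45  1.37  0.    1.32 -1.37]
tool shift [-0.0096  0.0029  0.0782] rotvec to level [ 0.0023 -0.001  -0.    ]
```

View pics/s2.png

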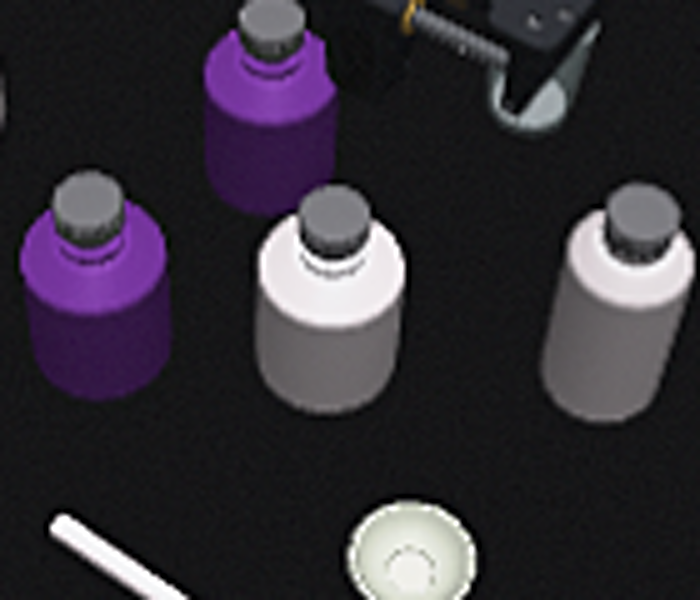

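The tall cap at (643,215) is now seated with no neck gap showing, while the middle cap at (335,220) is still raised. The bottles stand where they were. Moving on to the middle one.

Call:
play_rows --pt "-0.0095 0.003 0.02 0.002 -0.001 0 0" --pt "0 0 0.03 0 0 0 0" --pt "0 0 0.02 0 0 0 0" --pt "0 0 0 0 0 0 0"

```text
time_s: 8.02
tool_pos: [0.577, 0.0047, 0.142]
tcp_rot: [3.14, -0.001, 1.192]
force: [-0.5, -0.1, 0.1]
finger_gap: 0.0006
```

```bash
python3 g.py middle -.0095
```

```text
t 8.03 pos [0.577  0.0047 0.142 ] F [-0.5 -0.1  0.1] gap 0.0006 q [-0.2   0.51  1.47  0.    1.16 -1.39]
tool shift [-0.0035  0.0013  0.0315] rotvec to level [ 0.0013 -0.0009 -0.    ]
```

Call:
play_rows --pt "-0.0035 0.0013 0.01 0 0 0 0" --pt "0 0 0.007 0 0 0 0" --pt "0 0 0.002 0 0 0 0" --pt "0 0 0.002 0 0 0 0" --pt "0 0 0.002 0 0 0 0"

```text
time_s: 8.65
tool_pos: [0.578, 0.0014, 0.12]
tcp_rot: [3.136, -0.002, 1.193]
force: [-0.9, 0.0, 0.3]
finger_gap: 0.0003
```

```bash
python3 g.py middle -.0095
```

```text
t 8.65 pos [0.578  0.0014 0.12  ] F [-0.9  0.   0.3] gap 0.0003 q [-0.2   0.54  1.49  0.    1.11 -1.39]
tool shift [-0.0007 -0.0009  0.0095] rotvec to level [ 0.0051 -0.0018 -0.    ]
```

Call:
play_rows --pt "0 -0.001 0.002 0.004 -0.002 0 0" --pt "0 0 0.002 0 0 0 0" --pt "0 0 0.002 0 0 0 0"

```text
time_s: 9.02
tool_pos: [0.578, 0.0014, 0.1149]
tcp_rot: [3.138, 0.0, 1.193]
force: [-1.5, -1.2, 3.0]
finger_gap: 0.0007
```

```bash
python3 g.py middle -.0095
```

```text
t 9.03 pos [0.578  0.0014 0.1149] F [-1.5 -1.2  3. ] gap 0.0007 q [-0.2   0.55  1.49 -0.    1.1  -1.39]
tool shift [-0.0007 -0.0008  0.0044] rotvec to level [0.004  0.0001 0.    ]
```

Call:
play_rows --pt "0 0 0.002 0.003 0 0 0" --pt "0 0 0.002 0.001 0 0 0" --pt "0 0 0.001 0.001 0 0 0"

```text
time_s: 9.4
tool_pos: [0.5781, 0.0014, 0.1104]
tcp_rot: [-3.141, 0.0, 1.193]
force: [-3.9, -0.2, 9.3]
finger_gap: 0.0003
```

```bash
python3 g.py middle -.0095
```

```text
t 9.4 pos [0.5781 0.0014 0.1104] F [-3.9 -0.2  9.3] gap 0.0003 q [-0.2   0.55  1.49  0.    1.1  -1.39]
tool shift [-0.0008 -0.0008 -0.0001] rotvec to level [-0.0008  0.0001 -0.    ]
```

The force is 9.3 N at 9.6 mm down, so the middle cap is closed. Lifting away.

Call:
play_rows --pt "0 0 -0.01 0 0 0 0" --pt "0 0 -0.025 0 0 0 0" --pt "0 0 -0.03 0 0 0 0" --pt "0 0 -0.03 0 0 0 0"

```text
time_s: 9.9
tool_pos: [0.5765, 0.0019, 0.2053]
tcp_rot: [-3.133, 0.001, 1.193]
force: [0.0, 0.5, 0.3]
finger_gap: 0.0003
```

```bash
python3 g.py short .11
python3 - <<'E'
from h import *
im=cv2.cvtColor(snapshot("scene"),cv2.COLOR_RGB2BGR)
cv2.imwrite("pics/s3.png",cv2.resize(im[150:270,200:340],None,fx=5,fy=5,interpolation=cv2.INTER_CUBIC))
E
```

```text
t 9.9 pos [0.5765 0.0019 0.2053] F [0.  0.5 0.3] gap 0.0003 q [-0.2   0.46  1.38  0.    1.31 -1.39]
tool shift [ 0.264  -0.1832  0.0017] rotvec to level [-0.0089  0.001  -0.    ]
```

View pics/s3.png

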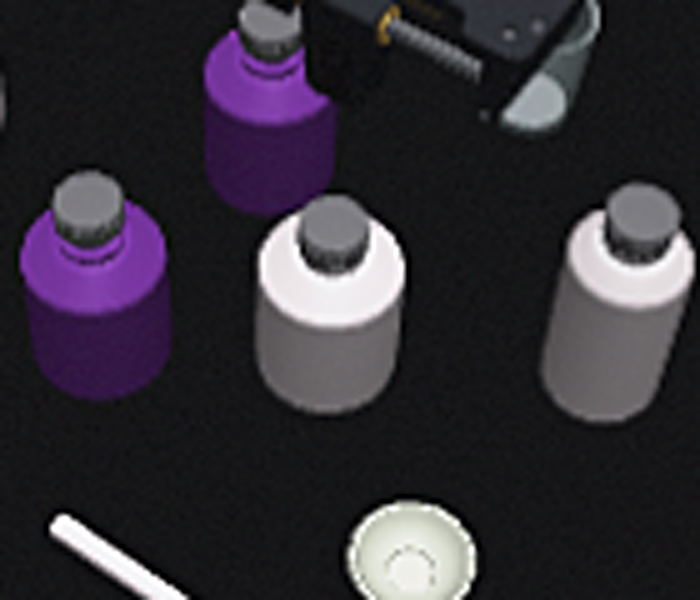

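The middle cap at (333,230) has dropped onto its shoulder and neither bottle has moved. Next is the short bottle.

Call:
play_rows --pt "0.022 -0.0152 0 -0.008 0 0 0" --pt "0.022 -0.0152 0 0 0 0 0" --pt "0.022 -0.0152 0 0 0 0 0" --pt "0.022 -0.0152 0 0 0 0 0" --pt "0.022 -0.0152 0 0 0 0 0" --pt "0.022 -0.0152 0 0 0 0 0" --pt "0.022 -0.0152 0 0 0 0 0" --pt "0.022 -0.0152 0 0 0 0 0" --pt "0.022 -0.0152 0 0 0 0 0" --pt "0.022 -0.0152 0 0 0 0 0" --pt "0.022 -0.0152 0 0 0 0 0" --pt "0.018 -0.012 0 0 0 0 0" --pt "0 0 0 0 0 0 0"

```text
time_s: 11.58
tool_pos: [0.5018, 0.3191, 0.2033]
tcp_rot: [-3.139, 0.004, 1.193]
force: [-0.1, 0.8, 0.2]
finger_gap: 0.0005
```

```bash
python3 g.py short .015
```

```text
t 11.57 pos [0.5018 0.3191 0.2033] F [-0.1  0.8  0.2] gap 0.0005 q [ 0.37  0.5   1.32 -0.    1.33 -0.82]
tool shift [-0.003   0.0034  0.0933] rotvec to level [-0.0029  0.0042 -0.    ]
```

Call:
play_rows --pt "-0.003 0.0034 0.025 -0.003 0.004 0 0" --pt "0 0 0.03 0 0 0 0" --pt "0 0 0.025 0 0 0 0" --pt "0 0 0.008 0 0 0 0" --pt "0 0 0 0 0 0 0"

```text
time_s: 12.2
tool_pos: [0.505, 0.311, 0.1128]
tcp_rot: [3.141, 0.001, 1.191]
force: [0.8, -0.1, 0.3]
finger_gap: 0.0009
```

```bash
python3 g.py short -.0095
python3 - <<'E'
from h import *
im=cv2.cvtColor(snapshot("scene"),cv2.COLOR_RGB2BGR)
cv2.imwrite("pics/s4.png",cv2.resize(im[150:270,320:460],None,fx=5,fy=5,interpolation=cv2.INTER_CUBIC))
E
```

```text
t 12.2 pos [0.505  0.311  0.1128] F [ 0.8 -0.1  0.3] gap 0.0009 q [ 0.36  0.58  1.44 -0.    1.12 -0.84]
tool shift [ 0.003  -0.0028  0.0273] rotvec to level [0.0006 0.001  0.    ]
```

View pics/s4.png

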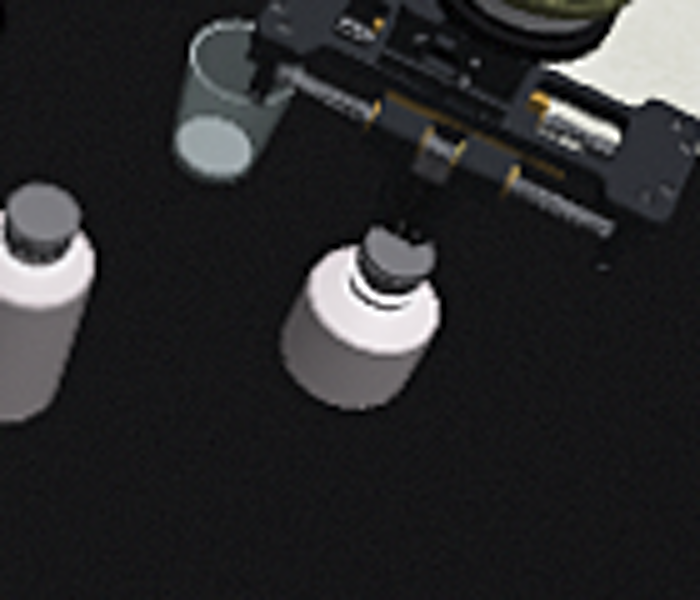

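The fingertips at (410,230) are just above the short bottle's cap at (400,255), which is still raised. Pressing now.

Call:
play_rows --pt "0.003 -0.003 0.008 0 0.001 0 0" --pt "0 0 0.006 0 0 0 0" --pt "0 0 0.002 0 0 0 0" --pt "0 0 0.002 0.002 0 0 0" --pt "0 0 0.002 0.002 0 0 0"

```text
time_s: 12.88
tool_pos: [0.5042, 0.3156, 0.094]
tcp_rot: [-3.141, -0.003, 1.191]
force: [-0.9, -0.1, 3.4]
finger_gap: 0.0008
```

```bash
python3 g.py short -.0095
```

```text
t 12.88 pos [0.5042 0.3156 0.094 ] F [-0.9 -0.1  3.4] gap 0.0008 q [ 0.36  0.61  1.45  0.    1.08 -0.83]
tool shift [-0.001  -0.0003  0.0085] rotvec to level [-0.0005 -0.0028  0.    ]
```

Call:
play_rows --pt "0 0 0.002 0 -0.002 0 0" --pt "0 0 0.002 0.001 0 0 0" --pt "0 0 0.002 0.001 0 0 0" --pt "0 0 0.001 0.001 0 0 0"

```text
time_s: 13.38
tool_pos: [0.5042, 0.3156, 0.0872]
tcp_rot: [-3.138, -0.001, 1.191]
force: [-1.7, -0.4, 3.0]
finger_gap: 0.0003
```

```bash
python3 g.py short -.0095
```

```text
t 13.38 pos [0.5042 0.3156 0.0872] F [-1.7 -0.4  3. ] gap 0.0003 q [ 0.36  0.62  1.45  0.    1.07 -0.83]
tool shift [-0.001  -0.0004  0.0017] rotvec to level [-0.0035 -0.0009  0.    ]
```

Call:
play_rows --pt "0 0 0.0015 0 0 0 0" --pt "0 0 0.0015 0 0 0 0" --pt "0 0 0.0005 0 0 0 0"

```text
time_s: 13.75
tool_pos: [0.5045, 0.3158, 0.0854]
tcp_rot: [-3.139, -0.002, 1.191]
force: [-4.3, -2.0, 9.3]
finger_gap: 0.0003
```

```bash
python3 g.py short -.0095
```

```text
t 13.75 pos [0.5045 0.3158 0.0854] F [-4.3 -2.   9.3] gap 0.0003 q [ 0.36  0.62  1.46  0.    1.07 -0.83]
tool shift [-0.0013 -0.0006 -0.0001] rotvec to level [-0.0024 -0.0017  0.    ]
```

The short cap is closed at 9.3 N and 9.6 mm down. Lifting, then a visual check.

Call:
play_rows --pt "0 0 -0.01 0 0 0 0" --pt "0 0 -0.03 0 0 0 0" --pt "0 0 -0.04 0 0 0 0" --pt "0 0 -0.045 0 0 0 0" --pt "0 0 0 0 0 0 0"

```text
time_s: 14.38
tool_pos: [0.5051, 0.3155, 0.2144]
tcp_rot: [-3.14, -0.003, 1.191]
force: [-0.0, 0.1, -0.7]
finger_gap: 0.0004
```

```bash
python3 g.py key .145
python3 - <<'E'
from h import *
im=cv2.cvtColor(snapshot("scene"),cv2.COLOR_RGB2BGR)
cv2.imwrite("pics/s5.png",cv2.resize(im[150:270,320:460],None,fx=5,fy=5,interpolation=cv2.INTER_CUBIC))
E
```

```text
t 14.38 pos [0.5051 0.3155 0.2144] F [-0.   0.1 -0.7] gap 0.0004 q [ 0.36  0.49  1.31  0.    1.34 -0.83]
tool shift [-0.5352  0.218   0.0087] rotvec to level [-0.0016 -0.0026  0.    ]
```

View pics/s5.png

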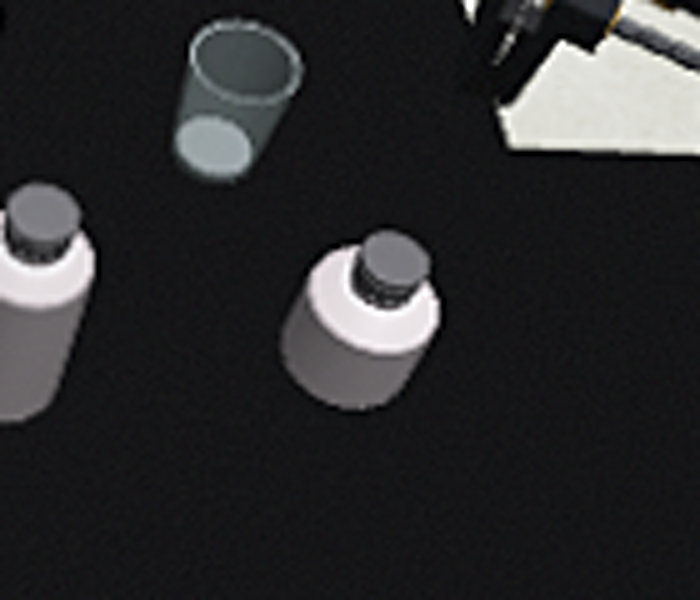

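The short cap at (395,265) is seated and the bottle has not moved. Next is the round key, travelling at a height of about 0.21 m.

Call:
play_rows --pt "-0.0297 0.0121 0 0 0 0 0" --pt "-0.0297 0.0121 0 0 0 0 0" --pt "-0.0297 0.0121 0 0 0 0 0" --pt "-0.0297 0.0121 0 0 0 0 0" --pt "-0.0297 0.0121 0 0 0 0 0" --pt "-0.0297 0.0121 0 0 0 0 0" --pt "-0.0297 0.0121 0 0 0 0 0" --pt "-0.0297 0.0121 0 0 0 0 0" --pt "-0.0297 0.0121 0 0 0 0 0" --pt "-0.0297 0.0121 0 0 0 0 0" --pt "-0.0297 0.0121 0 0 0 0 0" --pt "-0.0297 0.0121 0 0 0 0 0" --pt "-0.0297 0.0121 0 0 0 0 0" --pt "-0.0297 0.0121 0 0 0 0 0" --pt "-0.0297 0.0121 0 0 0 0 0" --pt "-0.0297 0.0121 0 0 0 0 0" --pt "-0.025 0.01 0 0 0 0 0" --pt "0 0 0 0 0 0 0"

```text
time_s: 16.68
tool_pos: [0.4991, -0.2406, 0.1848]
tcp_rot: [-3.098, 0.006, 1.191]
force: [-0.2, 1.0, -1.0]
finger_gap: 0.0004
```

```bash
python3 g.py key .06
```

```text
t 16.68 pos [ 0.4991 -0.2406  0.1848] F [-0.2  1.  -1. ] gap 0.0004 q [-0.65  0.44  1.45 -0.02  1.28 -1.84]
tool shift [-0.016   0.0204  0.0651] rotvec to level [-0.0434  0.0055 -0.0001]
```

Call:
play_rows --pt "-0.008 0.01 0 -0.022 0.003 0 0" --pt "-0.008 0.01 0 -0.022 0.003 0 0" --pt "0 0 0.02 0 0 0 0" --pt "0 0 0.02 0 0 0 0" --pt "0 0 0 0 0 0 0"

```text
time_s: 17.3
tool_pos: [0.5137, -0.2626, 0.1422]
tcp_rot: [3.137, -0.002, 1.194]
force: [-0.2, 0.2, 1.0]
finger_gap: 0.0004
```

```bash
python3 g.py key .015;  python3 - <<'E'
from h import *
im=cv2.cvtColor(snapshot("scene"),cv2.COLOR_RGB2BGR)
cv2.imwrite("pics/s6.png",cv2.resize(im[110:290,80:440],None,fx=2.2,fy=2.2,interpolation=cv2.INTER_CUBIC))
E
```

```text
t 17.3 pos [ 0.5137 -0.2626  0.1422] F [-0.2  0.2  1. ] gap 0.0004 q [-0.68  0.51  1.47  0.    1.16 -1.87]
tool shift [-0.0015 -0.0045  0.0682] rotvec to level [ 0.0049 -0.0019 -0.    ]
```

View pics/s6.png

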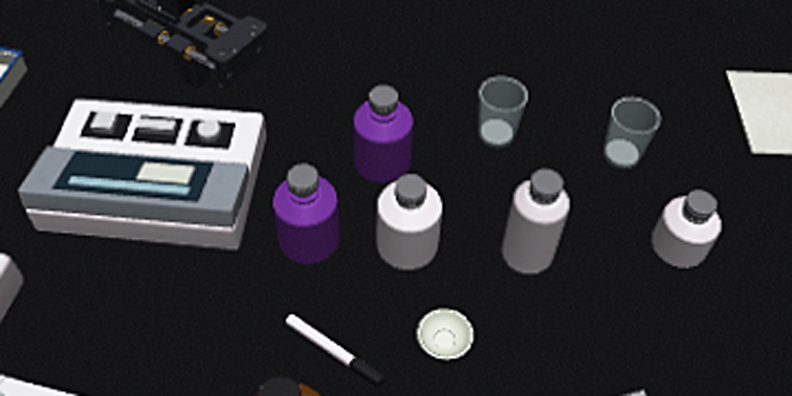

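All three bottles stand with caps seated, nothing else has moved, and the three keys are unpressed (round key at (208,130)). Descending onto the round key.

Call:
play_rows --pt "-0.0015 -0.0045 0.02 0.005 -0.002 0 0" --pt "0 0 0.025 0 0 0 0" --pt "0 0 0.02 0 0 0 0" --pt "0 0 0 0 0 0 0"

```text
time_s: 17.85
tool_pos: [0.5121, -0.264, 0.0813]
tcp_rot: [3.131, 0.003, 1.195]
force: [0.3, -0.4, 0.7]
finger_gap: 0.0004
```

```bash
python3 g.py key -.0075;  python3 - <<'E'
from h import *
im=cv2.cvtColor(snapshot("scene"),cv2.COLOR_RGB2BGR)
cv2.imwrite("pics/s7.png",cv2.resize(im[110:230,80:220],None,fx=5,fy=5,interpolation=cv2.INTER_CUBIC))
E
```

```text
t 17.85 pos [ 0.5121 -0.264   0.0813] F [ 0.3 -0.4  0.7] gap 0.0004 q [-0.68  0.58  1.53  0.    1.02 -1.87]
tool shift [ 0.0006 -0.0035  0.0298] rotvec to level [0.0101 0.0028 0.    ]
```

View pics/s7.png

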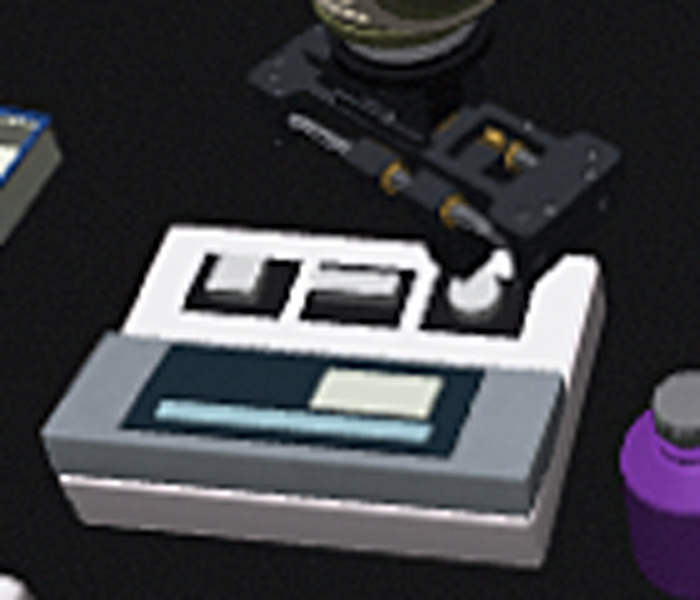

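The fingers, dark at about (480,260), hang just above the round key at (473,295) and clear of the bar key. Correcting the small offset and pressing.

Call:
play_rows --pt "0.0006 -0.0035 0.008 0.01 0.003 0 0" --pt "0 0 0.008 0 0 0 0" --pt "0 0 0.003 0.002 0 0 0" --pt "0 0 0.002 0.002 0 0 0"

```text
time_s: 18.4
tool_pos: [0.5105, -0.2632, 0.0626]
tcp_rot: [3.14, 0.001, 1.195]
force: [-0.0, -0.0, 0.3]
finger_gap: 0.0002
```

```bash
python3 g.py key -.0075
```

```text
t 18.4 pos [ 0.5105 -0.2632  0.0626] F [-0.  -0.   0.3] gap 0.0002 q [-0.68  0.61  1.54 -0.    0.99 -1.87]
tool shift [ 0.0004 -0.0015  0.0111] rotvec to level [0.0012 0.0014 0.    ]
```

Call:
play_rows --pt "0 -0.0015 0.002 0.001 0.001 0 0" --pt "0 0 0.002 0.001 0 0 0" --pt "0 0 0.002 0.001 0 0 0" --pt "0 0 0.0015 0.001 0 0 0"

```text
time_s: 18.9
tool_pos: [0.5091, -0.2626, 0.0551]
tcp_rot: [-3.139, 0.0, 1.195]
force: [-0.9, 0.2, 2.1]
finger_gap: 0.0004
```

```bash
python3 g.py key -.0075
```

```text
t 18.9 pos [ 0.5091 -0.2626  0.0551] F [-0.9  0.2  2.1] gap 0.0004 q [-0.68  0.62  1.55 -0.    0.98 -1.87]
tool shift [0.0004 0.0001 0.0036] rotvec to level [-0.003   0.0004 -0.    ]
```

Call:
play_rows --pt "0 0 0.0015 0 0 0 0" --pt "0 0 0.0015 0 0 0 0" --pt "0 0 0.001 0 0 0 0"

```text
time_s: 19.27
tool_pos: [0.5091, -0.2626, 0.0516]
tcp_rot: [-3.139, 0.001, 1.195]
force: [-3.5, 2.1, 9.0]
finger_gap: 0.0005
```

```bash
python3 g.py key -.0075
```

```text
t 19.27 pos [ 0.5091 -0.2626  0.0516] F [-3.5  2.1  9. ] gap 0.0005 q [-0.68  0.62  1.55 -0.    0.97 -1.87]
tool shift [0.0004 0.0001 0.0001] rotvec to level [-0.0029  0.0005 -0.    ]
```

The force is 9 N at 7.4 mm down, so the key is at its stop. Retracting well clear.

Call:
play_rows --pt "0 0 -0.01 0 0 0 0" --pt "0 0 -0.03 0 0 0 0" --pt "0 0 -0.04 0 0 0 0" --pt "0 0 -0.04 0 0 0 0" --pt "0 0 -0.04 0 0 0 0" --pt "0.02 -0.04 0 0 0 0 0" --pt "-0.02 -0.04 0 0 0 0 0" --pt "-0.02 -0.04 0 0 0 0 0" --pt "0 0 0 0 0 0 0" --pt "0 0 0 0 0 0 0"

```text
time_s: 20.52
tool_pos: [0.3886, -0.2368, 0.2198]
tcp_rot: [3.138, 0.002, 1.196]
force: [0.7, -0.1, 0.9]
finger_gap: 0.0006
```

```bash
python3 g.py key .1;  python3 - <<'E'
from h import *
a=cv2.cvtColor(snapshot("scene"),cv2.COLOR_RGB2BGR); t=cv2.cvtColor(snapshot("top"),cv2.COLOR_RGB2BGR)
cv2.imwrite("pics/s8.png",cv2.resize(a[110:310,80:440],None,fx=2.2,fy=2.2,interpolation=cv2.INTER_CUBIC))
b=cv2.imread("pics/scene0.png")
cv2.imwrite("pics/s9.png",np.vstack([cv2.resize(x[145:225,80:220],None,fx=3.6,fy=3.6,interpolation=cv2.INTER_CUBIC) for x in (b,a)]))
D=[("short",(.5037,.3148,.0945),.008,.017),("tall",(.558,.139,.1445),.008,.017),("middle",(.577,.001,.1195),.008,.017),("key",(.5093,-.2623,.059),.006,.014)]
g0=cv2.cvtColor(b,cv2.COLOR_BGR2GRAY);g1=cv2.cvtColor(a,cv2.COLOR_BGR2GRAY)
for k,p,dz,r in D:
    c=np.round(proj("scene",p)[0]).astype(int)
    e=proj("scene",np.array(p)-[0,0,dz])[0]-proj("scene",p)[0]
    T=g0[c[1]-6:c[1]+6,c[0]-9:c[0]+10]; W=g1[c[1]-16:c[1]+17,c[0]-16:c[0]+17]
    m=cv2.matchTemplate(W,T,cv2.TM_CCOEFF_NORMED);_,v,_,l=cv2.minMaxLoc(m)
    print(k,"expected px shift",np.round(e,1),"seen",(l[0]-7,l[1]-10),round(v,2))
E
```

```text
t 20.52 pos [ 0.3886 -0.2368  0.2198] F [ 0.7 -0.1  0.9] gap 0.0006 q [-0.81  0.17  1.73 -0.    1.24 -2.  ]
tool shift [0.0206 0.1214 0.0611] rotvec to level [0.0034 0.0024 0.    ]
short expected px shift [-1.  2.] seen (-1, 1) 0.86
tall expected px shift [-0.6  2.2] seen (0, 1) 0.83
middle expected px shift [-0.1  2.1] seen (0, 0) 0.83
key expected px shift [0.3 1.5] seen (0, 0) 0.86
```

View pics/s8.png

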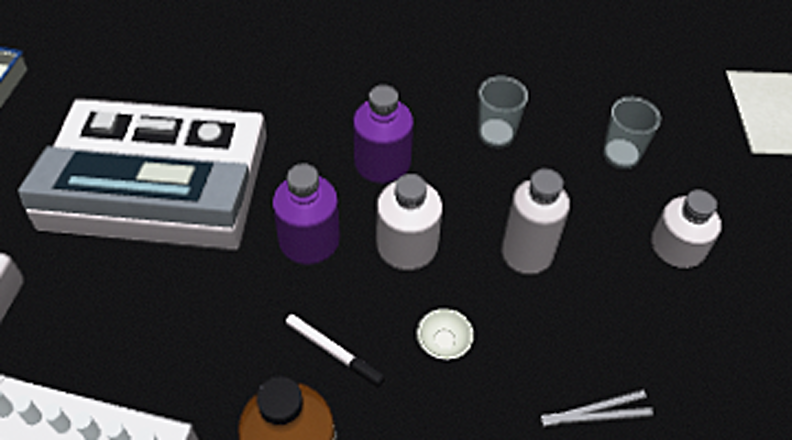

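View pics/s9.png

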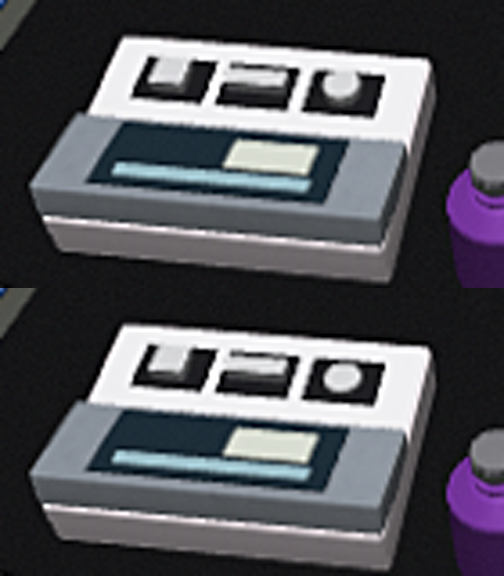

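The key now sits flush in its bezel (lower crop, about (342,380)) and the other two keys are unchanged. The template match was skewed by the static background, so I'm re-measuring each drop from the top edge of the disc.

Run:
```python
from h import *
a=cv2.cvtColor(snapshot("scene"),cv2.COLOR_RGB2GRAY).astype(float)
b=cv2.cvtColor(cv2.imread("pics/scene0.png"),cv2.COLOR_BGR2GRAY).astype(float)
for k,p,dz in[("short",(.5037,.3148,.0945),.008),("tall",(.558,.139,.1445),.008),("middle",(.577,.001,.1195),.008)]:
    c=np.round(proj("scene",p)[0]).astype(int)
    out=[]
    for g in(b,a):
        col=g[c[1]-12:c[1]+1,c[0]-2:c[0]+3].mean(1); lo,hi=col[:3].mean(),col[-2:].mean()
        i=np.argmax(col>(lo+hi)/2); out.append(i-1+((lo+hi)/2-col[i-1])/(col[i]-col[i-1]))
    e=proj("scene",np.array(p)-[0,0,dz])[0]-proj("scene",p)[0]
    print(k,"edge drop px",round(out[1]-out[0],2),"expected for 8mm",round(e[1],2))
```

```text
short edge drop px 2.0 expected for 8mm 1.96
tall edge drop px 1.93 expected for 8mm 2.16
middle edge drop px 1.99 expected for 8mm 2.09
```

All three drops agree with about 7–8 mm of travel. Handing in.

```bash
python3 -c "
from bench import *
print(finish_job())"
```

```text
the job is handed in; nothing more can be done
None
```

I pressed the vent caps tall, then middle, then short, and then the round key, using the shut fingertips from above. I handed the job in at about 21 s; no verdict was reported.

| Pressed | Finger travel from open height (mm) | Upward force at the stop (N) |
|---|---|---|
| Tall cap | 9.7 | 12.5 |
| Middle cap | 9.6 | 9.3 |
| Short cap | 9.6 | 9.3 |
| Round key | 7.4 | 9.0 |

**Last checks:**
- **Caps:** the top edges dropped 1.93 (tall), 1.99 (middle) and 2.00 px (short) in the scene picture. A full 8 mm would be 2.16, 2.09 and 1.96 px, so all three look closed.
- **Round key:** it sits flush in its bezel, and the square and bar keys look unchanged. I checked the keys only by eye.
- **Everything else:** by eye, the bottles stand upright and nothing else moved. The arm is clear.

**One check disagreed:** a first template match showed smaller drops (0 to 1 px, with 0 for the middle cap and the key). I put that down to unchanged background in the template. The edge measurement replaced it for the caps; for the key I relied on the force and the picture.

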